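Lock the two boards of a casting frame with its rod

TASK

The two sliding boards of the small casting frame, one blue and one yellow, may each have slipped to either side. Slide each one back so that its hole is in line with the holes of the fixed metal blocks, then push the red-knobbed steel rod along the frame, through the blue board, then the yellow board and out of the last block, until the knob sits fully home against the first block. Do not shift the small clay figure or the red-capped pot.

Things in the scene. Friction and masses are not known exactly. Their poses are not given: they have to be found in the camera images.
- frame: Fixed casting frame on a plywood base 12 mm thick, covering x = -180 to 52 mm, y = +-50 mm. Origin: on the bench under the centre of the middle block; x = the direction in which the rod is pushed, z up. 17 mm holes run along x through three fixed aluminium blocks and two sliding boards, all on the line y = 0, 40 mm above the bench
- line (a point): Centre of the middle block's hole: the frame's origin raised 40 mm; axes as the frame's. Middle block: x = -6 to 6 mm, last block 30 to 42 mm from here; all blocks are 48 mm wide in y and reach 68 mm above the bench
- board_blue (a joint): Position in m of the blue board along the frame's y axis; 0 = its hole in line with the blocks, plus = slipped towards +y; travel +-0.032. The hole must be within about 3 mm of the line for the tapered rod to enter. About 2 N moves the board and it stays where it is left
- board_yellow (a joint): The same for the yellow board
- blue_hole (a point): Centre of the hole of the blue upright board, between the first and the middle block at frame x = -18 mm. Board 10 mm thick (x), 110 mm long (y, hole midway: its ends are 55 mm from this point and stand out clear of the blocks), 15 to 65 mm above the bench; axes as the frame's
- yellow_hole (a point): The same for the yellow board, which stands between the middle and the last block at frame x = 18 mm; same sizes
- knob (a point): Centre of the red knob at the rod's rear: a cylinder 26 mm in diameter, 18 mm long. The shank, 14 mm in diameter, 104 mm long, starts 9 mm ahead and points along this point's +x (roll about it is free). Loose, 0.2 kg. At the start it lies level in the bed, centre 38.5 mm above the bench, tip in the first block's hole. Home: frame x = -59 mm
- tip (a point): Centre of the rod's front end, 113 mm ahead of the knob's centre; the last 10 mm taper from 14 to 9 mm diameter. Fully home, it is at frame x = 54 mm, 12 mm out of the last block
- pot_red: Loose small pot with a red cap, 55 mm wide, 76 mm high, origin under its centre; to be left alone
- stop (a point): Centre of the hole's mouth in the rear face of the first block (20 mm thick, frame x = -50 to -30 mm), the stop for the knob; axes as the frame's. Behind it, to 127 mm back, a bed 42 mm wide lies 25.5 mm above the bench, on which the knob slides between side rails (inner faces at y = +-15 mm, tops 33.5 mm above the bench)
- maquette: Loose small brown clay figure, 64 x 75 mm, 95 mm high, origin under its centre; to be left alone
Things that resemble listed ones, but are neither listed nor needed, are in the scene too. What is meant by the part that bears knob is not purple, and is the smaller of those in its own colour.

How it is judged:
By the outcome, as a careful person would: the job done as asked, in the order asked, and still so for the second after the job is handed in, with the robot touching nothing.
It also fails if it takes over 58 s, if anything falls off the work surface, if the arm or the gripper's body presses on something with over 40 N, if the wrist force passes 120 N, or if a joint passes its speed limit or range.

ROBOT

A 6-joint arm with a two-finger parallel gripper is mounted at the origin on the work surface; the furniture and walls round the work are solid. World frame = base frame: x ahead of the robot, y to its left, z up, the work surface at z = 0. Lengths are in m, angles in rad, forces in N, time in s.
With the tool pointing down it reaches from about 0.25 to 0.725 m from the base axis. Payload 4 kg.
Tool frame: the origin (TCP) lies where the fingers leave the gripper's body, on its centre line; the fingertips stand 73 mm ahead of it and the grasp point (between the pads) lies 54 mm ahead of it (bot.tip_reach is the z of the fingertips in the tool frame, in m); z points along the fingers, x is the direction in which the jaws open and shut, and the axes are right-handed (so a half turn about z gives the same grasp; the last joint's range is limited). The gripper opens to 85 mm and grips with 20 to 120 N. Pads are 22 mm wide; open, the fingers measure 114 mm over their backs; the gripper's body (76 mm by 85 mm) begins 54 mm behind the grasp point. The pads swing forward as they close: fully open they stand 13 mm farther back than shut.
Start: joints at [-1.223, 0.241, 0.005, 1.335, 0, 1.571], TCP at [0.17, -0.47, 0.304] pointing down, gripper open.
Joint ranges: [-2.72, 2.72], [-1.05, 1.87], [-1.09, 1.28], [-1.99, 2.15], [-1.42, 1.44], [-3.14, 3.14]. Speed limits (rad/s): [2.79, 2.79, 3.14, 3.14, 3.14, 3.14].

INTERFACE

Orientations are given as a unit quaternion [x, y, z, w].
In Python, from workcell import bot, vision, job_done gives the robot as it stands.
- The arm moves only by the tool drive_tool, never from a script. Its argument "steps" is one flat list of numbers, 7 for each row, row after row: the shift along the tool's x, y, z in m, then the turn, a rotation vector about the tool's x, y, z in degrees, then the closure, from -1 (fully open) to 1 (shut). A call has 1 to 8 rows; each row shifts and turns the commanded pose from where the row before left it, along the tool's axes as they then stand; what a row does not reach is not made up. A row lasts 1/12 s, in which the tool goes at most 41.7 mm and 7.16 degrees, less where a joint would pass 70% of its speed; a pose out of reach is approached as far as the arm can. A call is refused whole if a number of a shift passes 0.0417 or a number of a turn 7.16, either way. A call with a gripper value outside its range is refused whole. The fingers move at their own pace and stop on an object; the grip force is fixed at half the most. Time passes only in rows, so rows that do not move let the fingers close. It gives the time, the measured TCP pose, the force and the opening at its end, in the units of the state.
- bot.get_obs(): the state, without advancing time (a new reading comes with each control period).
- vision.camera(name): name is "scene" or "top" or "wrist"; returns (picture, depth): 420x560x3 uint8, red, green, blue; 420x560 float32, m along the optical axis (not along the pixel's ray), 0 where there is no reading.
- vision.camera_model(name): a dict with "mtx" (3x3 intrinsics, pixels), "rvec" (rotation vector, rad) and "tvec" (3), from world to camera coordinates, as OpenCV has them. Camera axes: x right, y down, z forward; pixel columns grow to the right and rows downward; lengths in m; the calibration is good to about 2 mm. The wrist camera is an equidistant fisheye: a pixel r from the principal point sees the ray r / f radians off the axis. A picture is of the moment at which its call begins: read the wrist's pose just before it. camera_model takes no time and is no camera call; for the wrist camera it gives the pose at the moment of the call.
- job_done(): hands the job in, once; it reports no verdict.
The state is a dict: "clock": time; "joint_pos": joint angles; "joint_vel": joint speeds; "tau": joint torques, N m; "eef_pos": TCP position; "tool_rot": TCP orientation; "ft_force": force on the tool from outside, world axes, zero at the start; "ft_torque": the same for the moment, N m; "grip_width": finger opening in m.
Only numpy, scipy, OpenCV 4.12 (cv2) and the standard library are available. Lean on these libraries where they do the work, as an engineer would, in place of code of your own. Each camera call takes 0.05 s, during which the arm holds its last target.

## Working session

There is one attempt and no reset: what is moved stays moved. The work goes in short steps, Python scripts to look and compute and a tool call to move; the robot and the scene stay as the last step left them, time stands still between calls to the robot, and variables do not carry over. Pictures are saved under pics/ and viewed, and the job is handed in when it is done.

Besides the shell and the picture viewer there is one more tool, called after "Request:" as name(argument=value, ...) on one line, values as JSON. drive_tool: Moves the arm, as the interface text tells. Its arguments: {"type":"object","properties":{"steps":{"type":"array"}},"required":["steps"]}

```bash
mkdir -p pics; ls; cat > h.py <<'E'
import numpy as np, cv2
from workcell import bot, vision, job_done
def cam(n):
    m=vision.camera_model(n); p,d=vision.camera(n); np.savez(f'{n}.npz',p=p,d=d,K=m['mtx'],r=m['rvec'],t=m['tvec']); return p,d,m
def load(n):
    z=np.load(f'{n}.npz'); return z['p'],z['d'],dict(mtx=z['K'],rvec=z['r'],tvec=z['t'])
def pts(d,m):
    K=np.array(m['mtx']);R=cv2.Rodrigues(np.array(m['rvec'],float))[0];t=np.array(m['tvec']).ravel()
    v,u=np.mgrid[:d.shape[0],:d.shape[1]]
    c=np.stack([(u-K[0,2])/K[0,0]*d,(v-K[1,2])/K[1,1]*d,d],-1)
    return (c-t)@R
def ray(u,v,z,m):
    K=np.array(m['mtx']);R=cv2.Rodrigues(np.array(m['rvec'],float))[0];t=np.array(m['tvec']).ravel()
    C=-R.T@t; q=R.T@np.array([(u-K[0,2])/K[0,0],(v-K[1,2])/K[1,1],1]); return C+q*(z-C[2])/q[2]
def save(p,n): cv2.imwrite(f'pics/{n}.png',p[:,:,::-1])
E
python3 - <<'E'
from h import *
print(bot.get_obs())
for n in ['scene','top']:
    p,d,m=cam(n); save(p,n+'0'); print(n,m)
E
```

```text
pics
{'clock': 0.0, 'joint_pos': array([-1.22302443e+00,  2.41396852e-01,  3.72041927e-03,  1.33521653e+00,
       -1.98455801e-05,  1.57078805e+00]), 'joint_vel': array([-5.82805524e-04,  1.19607170e-04, -3.88254557e-04,  3.53419636e-03,
        4.28617519e-05,  3.48577497e-04]), 'tau': array([ 6.73355225e-04, -3.72319758e+01,  2.52407777e+01,  1.70976191e-02,
        9.64540686e-05, -1.49848876e-05]), 'eef_pos': array([ 0.17023114, -0.46960939,  0.30301941]), 'tool_rot': array([ 8.18782713e-01, -5.74102577e-01, -8.64036619e-04, -5.93724742e-04]), 'ft_force': array([-0.54140214, -0.42282202, -0.66522239]), 'ft_torque': array([-0.03013208, -0.0274356 , -0.00691242]), 'grip_width': 0.08548882384599829}
scene {'mtx': array([[420.47097781,   0.        , 284.01927837],
       [  0.        , 420.47097781, 210.31921161],
       [  0.        ,   0.        ,   1.        ]]), 'rvec': array([ 1.09783895, -1.99897696,  1.25690085]), 'tvec': array([0.46423732, 0.19487546, 0.97796487])}
top {'mtx': array([[465.62193437,   0.        , 282.10107235],
       [  0.        , 465.62193437, 206.68401565],
       [  0.        ,   0.        ,   1.        ]]), 'rvec': array([ 2.14320066, -2.19341074,  0.12638307]), 'tvec': array([0.19733818, 0.55253082, 1.73748814])}
```

View pics/scene0.png

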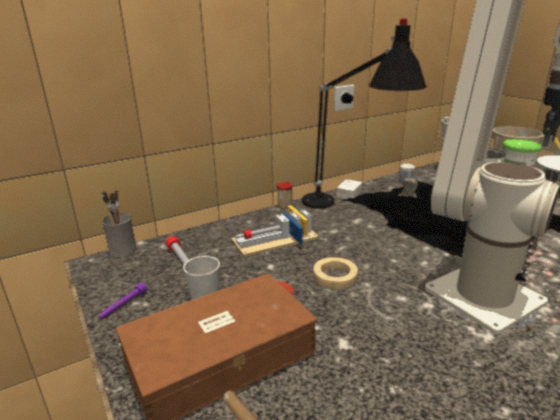

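View pics/top0.png

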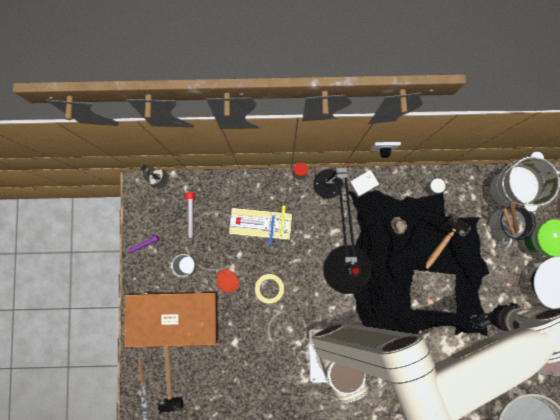

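```bash
python3 - <<'E'
from h import *
p,d,m=load('top')
P=pts(d,m)
for q in [(232,210),(291,215),(290,238),(231,235),(238,222),(272,230),(283,220),(301,170),(190,196),(228,280),(350,270),(345,220),(327,183),(250,195),(155,177)]: print(q,P[q[1],q[0]].round(3))
save(cv2.resize(p[155:255,215:365],None,fx=5.3,fy=5.3,interpolation=cv2.INTER_CUBIC),'top0z')
p,d,m=load('scene')
save(cv2.resize(p[165:265,225:375],None,fx=5.3,fy=5.3,interpolation=cv2.INTER_CUBIC),'scene0z')
E
```

```text
(232, 210) [0.55  0.376 0.014]
(291, 215) [0.527 0.151 0.005]
(290, 238) [0.439 0.157 0.004]
(231, 235) [0.455 0.382 0.006]
(238, 222) [0.501 0.351 0.047]
(272, 230) [0.467 0.224 0.062]
(283, 220) [0.503 0.183 0.064]
(301, 170) [0.687 0.111 0.078]
(190, 196) [0.604 0.531 0.043]
(228, 280) [0.286 0.395 0.009]
(350, 270) [0.329 0.018 0.575]
(345, 220) [ 0.503 -0.057 -0.001]
(327, 183) [0.642 0.012 0.042]
(250, 195) [0.608 0.307 0.002]
(155, 177) [0.677 0.659 0.06 ]
```

View pics/top0z.png

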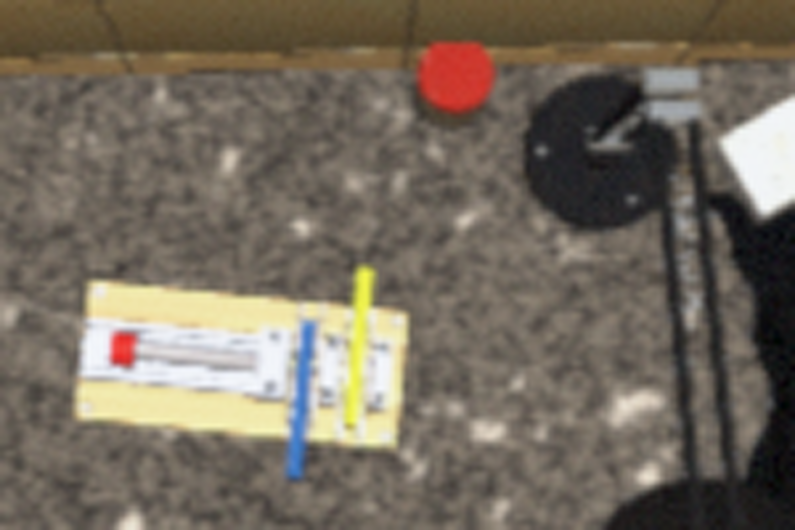

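View pics/scene0z.png

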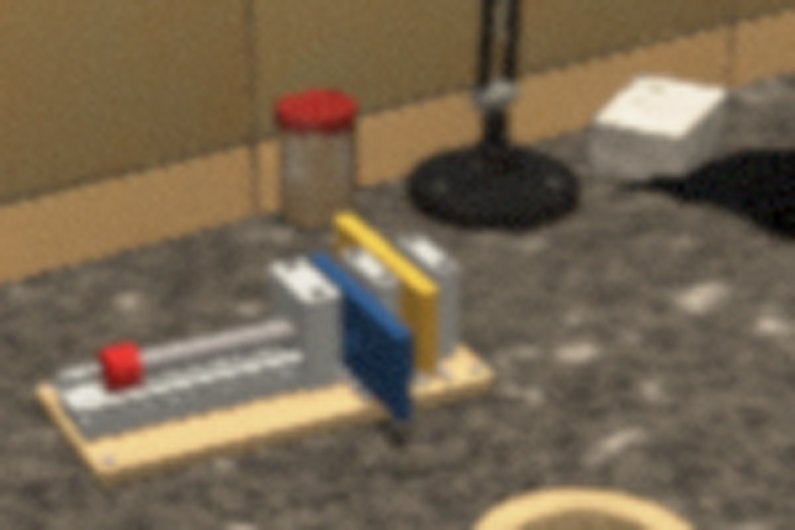

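```bash
python3 - <<'E'
from h import *
p,d,m=load('top')
P=pts(d,m)
print('lamp top')
for q in [(350,270),(335,255),(325,270),(350,292),(370,270),(350,258),(347,235),(343,215),(341,195),(341,175),(327,183)]: print(q,P[q[1],q[0]].round(3))
print('robot')
for q in [(320,335),(350,335),(380,345),(405,345),(430,360),(400,380),(430,390),(500,350),(530,330),(490,310),(510,320),(545,310)]: print(q,P[q[1],q[0]].round(3))
p,d,m=load('scene'); S=pts(d,m)
print('lamp scene')
for q in [(403,25),(398,60),(370,83),(425,83),(398,84),(385,55),(345,78),(323,90),(320,150),(318,195),(482,20),(505,10),(470,100),(500,100),(455,210),(510,180),(520,215)]: print(q,S[q[1],q[0]].round(3))
for nm,X in (('t',P),('s',S)):
    k=(np.abs(X[...,1]-0.0)<.12)&(X[...,0]>.2)&(X[...,0]<.72)&(X[...,2]>.05)&(X[...,2]<.9)
    Y=X[k]; 
    for z in np.arange(.05,.75,.05):
        s=Y[(Y[:,2]>=z)&(Y[:,2]<z+.05)]
        if len(s): print(nm,round(z,2),len(s),s.min(0).round(3),s.max(0).round(3))
E
```

```text
lamp top
(350, 270) [0.329 0.018 0.575]
(335, 255) [0.369 0.042 0.467]
(325, 270) [0.327 0.07  0.449]
(350, 292) [0.263 0.001 0.445]
(370, 270) [ 0.324 -0.059  0.447]
(350, 258) [0.359 0.009 0.524]
(347, 235) [ 0.445 -0.062 -0.002]
(343, 215) [0.482 0.014 0.456]
(341, 195) [0.543 0.014 0.433]
(341, 175) [0.607 0.009 0.41 ]
(327, 183) [0.642 0.012 0.042]
robot
(320, 335) [0.119 0.076 0.28 ]
(350, 335) [0.143 0.005 0.441]
(380, 345) [ 0.156 -0.032  0.669]
(405, 345) [ 0.171 -0.068  0.755]
(430, 360) [ 0.139 -0.119  0.758]
(400, 380) [ 0.099 -0.052  0.761]
(430, 390) [ 0.08  -0.112  0.77 ]
(500, 350) [ 0.148 -0.29   0.718]
(530, 330) [ 0.183 -0.383  0.676]
(490, 310) [ 0.15  -0.592 -0.001]
(510, 320) [ 0.178 -0.436  0.472]
(545, 310) [ 0.215 -0.482  0.568]
lamp scene
(403, 25) [0.323 0.009 0.569]
(398, 60) [0.301 0.038 0.495]
(370, 83) [0.371 0.055 0.437]
(425, 83) [ 0.269 -0.028  0.441]
(398, 84) [0.277 0.055 0.445]
(385, 55) [0.364 0.019 0.501]
(345, 78) [0.534 0.001 0.427]
(323, 90) [0.615 0.018 0.384]
(320, 150) [ 0.714 -0.05   0.158]
(318, 195) [0.624 0.021 0.034]
(482, 20) [0.116 
[... 886 characters left out ...]
72  0.054 0.7  ]
t 0.7 264 [ 0.679 -0.1    0.7  ] [0.689 0.119 0.75 ]
s 0.05 776 [ 0.248 -0.12   0.05 ] [0.719 0.12  0.1  ]
s 0.1 765 [ 0.629 -0.12   0.1  ] [0.72 0.12 0.15]
s 0.15 793 [ 0.625 -0.12   0.15 ] [0.719 0.12  0.2  ]
s 0.2 848 [ 0.622 -0.119  0.2  ] [0.719 0.12  0.25 ]
s 0.25 868 [ 0.62 -0.12  0.25] [0.719 0.12  0.3  ]
s 0.3 942 [ 0.616 -0.12   0.3  ] [0.719 0.12  0.35 ]
s 0.35 955 [ 0.589 -0.12   0.35 ] [0.72 0.12 0.4 ]
s 0.4 1671 [ 0.253 -0.12   0.4  ] [0.72 0.12 0.45]
s 0.45 2272 [ 0.262 -0.119  0.45 ] [0.72 0.12 0.5 ]
s 0.5 1626 [ 0.287 -0.12   0.5  ] [0.719 0.12  0.55 ]
s 0.55 1351 [ 0.306 -0.12   0.55 ] [0.719 0.12  0.6  ]
s 0.6 803 [ 0.705 -0.119  0.6  ] [0.72  0.119 0.632]
```

Request:
drive_tool(steps=[0, 0, -0.036, 0, 0, 0, -1, 0, 0, -0.036, 0, 0, 0, -1, 0, 0, -0.036, 0, 0, 0, -1, 0, 0, -0.036, 0, 0, 0, -1, 0, 0, -0.036, 0, 0, 0, -1, 0, 0, -0.036, 0, 0, 0, -1, 0, 0, -0.036, 0, 0, 0, -1, 0, 0, -0.036, 0, 0, 0, -1])

```text
clock: 0.77
eef_pos: [0.1702, -0.4696, 0.592]
tool_rot: [0.819, -0.574, 0.002, 0.002]
ft_force: [-36.7, 102.0, 1.5]
grip_width: 0.0855
```

```bash
python3 - <<'E'
from h import *
o=bot.get_obs(); print({k:np.round(o[k],4) for k in ['clock','joint_pos','eef_pos','tool_rot','ft_force']})
for n in ['scene','top','wrist']:
    p,d,m=cam(n); save(p,n+'1')
print(m)
E
```

```text
{'clock': np.float64(0.7667), 'joint_pos': array([-1.223 ,  0.3644,  0.9493,  2.1503,  0.    ,  1.5708]), 'eef_pos': array([ 0.1702, -0.4696,  0.592 ]), 'tool_rot': array([ 0.8188, -0.5741,  0.0022,  0.0015]), 'ft_force': array([-36.7114, 102.0255,   1.5416])}
{'mtx': array([[325.1922621 ,   0.        , 274.10066183],
       [  0.        , 325.1922621 , 203.16103717],
       [  0.        ,   0.        ,   1.        ]]), 'rvec': array([-2.35862412,  1.6589769 ,  0.21364452]), 'tvec': array([-0.51482441, -0.11708955,  0.64901939])}
```

View pics/top1.png

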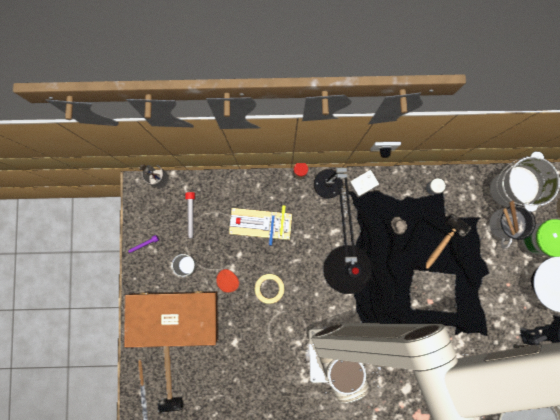

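View pics/wrist1.png

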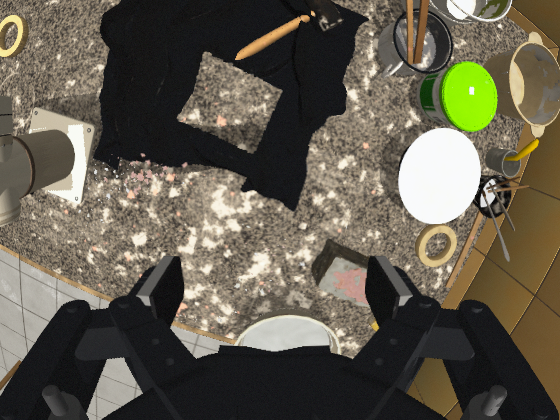

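Request:
drive_tool(steps=[0, 0, 0.004, 0, 0, 0, -1])

```text
clock: 1.0
eef_pos: [0.1703, -0.4697, 0.5863]
tool_rot: [0.819, -0.574, 0.001, 0.0]
ft_force: [1.0, -0.4, -0.2]
grip_width: 0.0855
```

```bash
python3 - <<'E'
from h import *
o=bot.get_obs(); print({k:np.round(o[k],4) for k in ['clock','joint_pos','joint_vel','eef_pos','tool_rot','ft_force']})
E
```

```text
{'clock': np.float64(1.0), 'joint_pos': array([-1.223 ,  0.3571,  0.9203,  2.1326, -0.    ,  1.5708]), 'joint_vel': array([ 0.0006, -0.0945, -0.4044, -0.2237, -0.0011,  0.001 ]), 'eef_pos': array([ 0.1703, -0.4697,  0.5863]), 'tool_rot': array([ 8.188e-01, -5.741e-01,  6.000e-04,  4.000e-04]), 'ft_force': array([ 0.9604, -0.4364, -0.203 ])}
```

Request:
drive_tool(steps=[-0.0016, -0.04, 0.004, 0, 0, -4.6, -1, -0.0016, -0.04, 0.002, 0, 0, -4.6, -1, -0.0016, -0.04, 0, 0, 0, -4.6, -1, -0.0016, -0.04, 0, 0, 0, -4.6, -1, -0.0016, -0.04, 0, 0, 0, -4.6, -1, -0.0016, -0.04, 0, 0, 0, -4.6, -1, -0.0016, -0.04, 0, 0, 0, -4.6, -1, -0.0016, -0.04, 0, 0, 0, -4.6, -1])

```text
clock: 1.67
eef_pos: [0.418, -0.2724, 0.5769]
tool_rot: [0.959, -0.284, -0.004, -0.001]
ft_force: [1.2, -0.3, 0.4]
grip_width: 0.0857
```

Request:
drive_tool(steps=[-0.0016, -0.04, -0.002, 0, 0, -4.6, -1, -0.0016, -0.04, -0.002, 0, 0, -4.6, -1, -0.0016, -0.04, 0, 0, 0, -4.6, -1, -0.0016, -0.04, 0, 0, 0, -4.6, -1, -0.0016, -0.04, 0, 0, 0, -4.6, -1, -0.0016, -0.04, 0, 0, 0, -4.6, -1, -0.0016, -0.04, 0, 0, 0, -4.6, -1, -0.0016, -0.04, 0, 0, 0, -4.6, -1])

```text
clock: 2.33
eef_pos: [0.4977, 0.032, 0.5805]
tool_rot: [0.999, 0.033, -0.004, 0.001]
ft_force: [0.8, 0.2, 0.8]
grip_width: 0.0854
```

Request:
drive_tool(steps=[-0.0016, -0.04, 0, 0, 0, -4.6, -1, -0.0016, -0.04, 0, 0, 0, -4.6, -1, -0.0016, -0.04, 0, 0, 0, -4.6, -1, -0.0016, -0.04, 0, 0, 0, -4.6, -1, -0.0016, -0.04, 0, 0, 0, -4.6, -1, 0, 0, 0, 0, 0, 0, -1])

```text
clock: 2.83
eef_pos: [0.4432, 0.2276, 0.5805]
tool_rot: [0.972, 0.235, -0.004, 0.0]
ft_force: [1.1, -1.5, -1.2]
grip_width: 0.0853
```

```bash
python3 - <<'E'
from h import *
o=bot.get_obs(); print({k:np.round(o[k],4) for k in ['clock','joint_pos','eef_pos','tool_rot','ft_force']})
for n in ['wrist']:
    p,d,m=cam(n); save(p,n+'2')
print(m)
E
```

```text
{'clock': np.float64(2.8333), 'joint_pos': array([4.7360e-01, 3.5200e-01, 8.9490e-01, 2.1221e+00, 1.5000e-03,
       1.5701e+00]), 'eef_pos': array([0.4432, 0.2276, 0.5805]), 'tool_rot': array([ 9.72e-01,  2.35e-01, -4.20e-03,  2.00e-04]), 'ft_force': array([ 1.0872, -1.526 , -1.1706])}
{'mtx': array([[325.1922621 ,   0.        , 274.10066183],
       [  0.        , 325.1922621 , 203.16103717],
       [  0.        ,   0.        ,   1.        ]]), 'rvec': array([-2.77890105, -0.67425685, -0.08409895]), 'tvec': array([-0.49375403, -0.11540424,  0.64947204])}
```

View pics/wrist2.png

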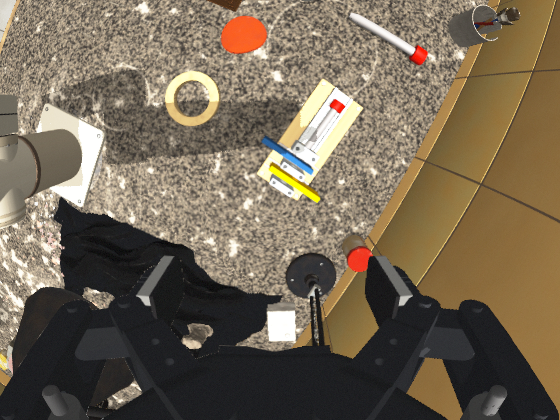

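```bash
cat >> h.py <<'E'
def fray(u,v,z,m):
    K=np.array(m['mtx']);R=cv2.Rodrigues(np.array(m['rvec'],float))[0];t=np.array(m['tvec']).ravel()
    C=-R.T@t; x=(u-K[0,2])/K[0,0];y=(v-K[1,2])/K[1,1];r=np.hypot(x,y)+1e-12
    q=R.T@np.array([np.sin(r)*x/r,np.sin(r)*y/r,np.cos(r)]); return C+q*(z-C[2])/q[2]
def crop(n,out,x0,x1,y0,y1,f): save(cv2.resize(load(n)[0][y0:y1,x0:x1],None,fx=f,fy=f,interpolation=cv2.INTER_CUBIC),out)
E
python3 - <<'E'
from h import *
crop('wrist','w2z',250,370,75,205,4.6)
p,d,m=load('wrist')
h=cv2.cvtColor(p,cv2.COLOR_RGB2HSV)
for nm,lo,hi,z in (('blue',(95,120,60),(125,255,255),.065),('yel',(22,180,120),(34,255,255),.065),('base',(14,50,120),(28,150,255),.012),('red',(0,180,120),(6,255,255),.0385)):
    k=cv2.inRange(h,lo,hi)
    k[:, :240]=0; k[:75]=0;k[210:]=0;k[:,372:]=0
    n,l,s,c=cv2.connectedComponentsWithStats(k)
    for i in range(1,n):
        if s[i][4]>60:
            ct=cv2.findContours((l==i).astype(np.uint8),0,2)[0][0]; b=cv2.boxPoints(cv2.minAreaRect(ct))
            print(nm,s[i],[tuple(np.round(q,1)) for q in b],[tuple(fray(*q,z,m).round(4)[:2]) for q in b])
E
```

```text
blue [262 136  51  38 384] [(np.float32(260.9), np.float32(141.5)), (np.float32(265.1), np.float32(135.4)), (np.float32(313.8), np.float32(169.0)), (np.float32(309.6), np.float32(175.1))] [(np.float64(0.4113), np.float64(0.2293)), (np.float64(0.413), np.float64(0.2426)), (np.float64(0.5201), np.float64(0.2289)), (np.float64(0.5187), np.float64(0.2152))]
yel [269 163  51  40 462] [(np.float32(267.1), np.float32(169.4)), (np.float32(271.8), np.float32(162.2)), (np.float32(321.5), np.float32(195.3)), (np.float32(316.7), np.float32(202.5))] [(np.float64(0.4445), np.float64(0.1886)), (np.float64(0.4462), np.float64(0.2044)), (np.float64(0.5572), np.float64(0.1917)), (np.float64(0.556), np.float64(0.1754))]
base [ 240   75  123   74 2402] [(np.float32(240.0), np.float32(75.0)), (np.float32(362.0), np.float32(75.0)), (np.float32(362.0), np.float32(148.0)), (np.float32(240.0), np.float32(148.0))] [(np.float64(0.3153), np.float64(0.3226)), (np.float64(0.5255), np.float64(0.4363)), (np.float64(0.5962), np.float64(0.3072)), (np.float64(0.3801), np.float64(0.1933))]
base [ 240   76  132  134 5174] [(np.float32(240.0), np.float32(209.0)), (np.float32(240.0), np.float32(76.0)), (np.float32(371.0), np.float32(76.0)), (np.float32(371.0), np.float32(209.0))] [(np.float64(0.4351), np.float64(0.0795)), (np.float64(0.3162), np.float64(0.3209)), (np.float64(0.5424), np.float64(0.4442)), (np.float64(0.6801), np.float64(0.2059))]
red [330 100  15  13 112] [(np.float32(329.1), np.float32(105.6)), (np.float32(334.4), np.float32(98.3)), (np.float32(344.9), np.float32(105.8)), (np.float32(339.6), np.float32(113.1))] [(np.float64(0.4931), np.float64(0.3465)), (np.float64(0.4953), np.float64(0.3638)), (np.float64(0.5196), np.float64(0.3611)), (np.float64(0.5174), np.float64(0.3437))]
```

View pics/w2z.png

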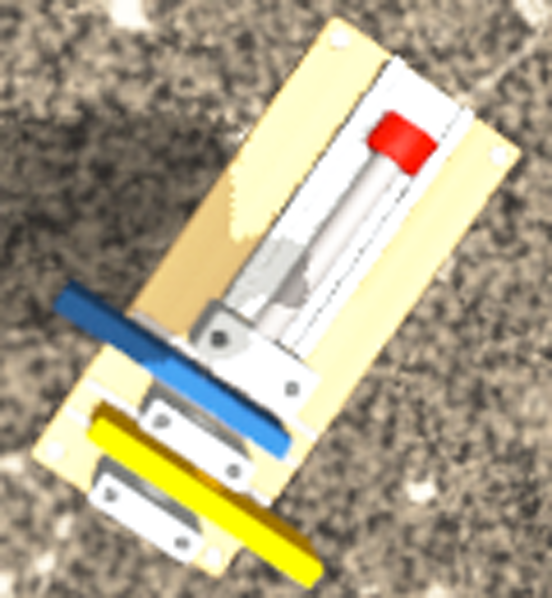

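```bash
python3 - <<'E'
from h import *
p,d,m=load('wrist')
def f(u,v,z): return fray(u/4.6+250-.4,v/4.6+75-.4,z,m)[:2]
c=np.array([f(337,17,.012),f(520,152,.012),f(222,577,.012),f(33,455,.012)])
print(c.round(4))
print(np.linalg.norm(c[0]-c[1]),np.linalg.norm(c[0]-c[3]),np.linalg.norm(c[1]-c[2]),np.linalg.norm(c[2]-c[3]))
ex=((c[2]-c[1])+(c[3]-c[0])); ex/=np.linalg.norm(ex); ey=np.array([-ex[1],ex[0]])
O=c.mean(0)+ex*.064
print('O',O,'ex',ex,'az',np.degrees(np.arctan2(ex[1],ex[0])),'ey',ey)
for nm,q in dict(blue=[(.4113,.2293),(.413,.2426),(.5201,.2289),(.5187,.2152)],yel=[(.4445,.1886),(.4462,.2044),(.5572,.1917),(.556,.1754)],knob=[(.4931,.3465),(.4953,.3638),(.5196,.3611),(.5174,.3437)]).items():
    q=np.array(q)-O; print(nm,np.stack([q@ex,q@ey],1).round(4).tolist())
for nm,a in dict(blockL=[(112,462),(207,537),(185,560),(92,497)],blockM=[(165,390),(255,460),(238,490),(140,415)],first=[(220,298),(320,375),(293,420),(190,345)]).items():
    q=np.array([f(*x,.068) for x in a])-O; print(nm,np.stack([q@ex,q@ey],1).round(4).tolist())
np.savez('fr.npz',O=O,ex=ex,ey=ey)
E
```

```text
[[0.4607 0.3908]
 [0.5576 0.3789]
 [0.5321 0.1514]
 [0.4329 0.1622]]
0.09766189305250796 0.23029429106504906 0.22895866429032985 0.09983628967511399
O [0.48840612 0.20725508] ex [-0.11583218 -0.9932688 ] az -96.65162601680085 ey [ 0.9932688  -0.11583218]
blue [[-0.013, -0.0791], [-0.0264, -0.079], [-0.0252, 0.029], [-0.0114, 0.0292]]
yel [[0.0236, -0.0414], [0.0077, -0.0416], [0.0075, 0.0701], [0.0238, 0.0708]]
knob [[-0.1389, -0.0115], [-0.1563, -0.0113], [-0.1564, 0.0132], [-0.1389, 0.013]]
blockL [[0.0248, -0.0255], [0.029, 0.0233], [0.0419, 0.0214], [0.0411, -0.0242]]
blockM [[-0.0109, -0.0243], [-0.0078, 0.0212], [0.0061, 0.0226], [0.0029, -0.0269]]
first [[-0.0531, -0.0271], [-0.0504, 0.0228], [-0.0296, 0.0244], [-0.0312, -0.0263]]
```

Request:
drive_tool(steps=[0, 0, 0.035, 0, 0, -7.02, 1, 0, 0, 0.035, 0, 0, -7.02, 1, 0, 0, 0.035, 0, 0, -7.02, 1, 0, 0, 0.035, 0, 0, -7.02, 1, 0, 0, 0.035, 0, 0, -7.02, 1, 0, 0, 0.035, 0, 0, -7.02, 1, 0, 0, 0.035, 0, 0, -7.02, 1, 0, 0, 0.035, 0, 0, -7.02, 1])

```text
clock: 3.55
eef_pos: [0.4449, 0.2192, 0.3]
tool_rot: [0.75, 0.662, -0.003, 0.0]
ft_force: [0.2, 0.4, -0.4]
grip_width: 0.0002
```

```bash
cat >> h.py <<'E'
from scipy.spatial.transform import Rotation as Ro
def st():
    o=bot.get_obs(); z=np.load('fr.npz'); O,ex,ey=z['O'],z['ex'],z['ey']
    Rm=Ro.from_quat(o['tool_rot']).as_matrix()
    F=np.eye(3);F[:2,0]=ex;F[:2,1]=ey
    B=lambda q:(F.T@(np.array(q)-[O[0],O[1],0])).round(4)
    print('clk',o['clock'],'TCPf',B(o['eef_pos']),'tipf',B(o['eef_pos']+Rm[:,2]*bot.tip_reach),'grip',round(float(o['grip_width']),4),'F',o['ft_force'].round(1))
    print('toolaxes in frame (cols)\n',(F.T@Rm).round(3),'j',o['joint_pos'].round(3))
    return o,F,Rm
E
python3 - <<'E'
from h import *
st(); print(bot.tip_reach)
E
```

```text
clk 3.55 TCPf [-0.0068 -0.0446  0.3   ] tipf [-0.0065 -0.0448  0.2274] grip 0.0002 F [ 0.2  0.4 -0.4]
toolaxes in frame (cols)
 [[-1.     0.008  0.004]
 [ 0.008  1.    -0.003]
 [-0.004 -0.003 -1.   ]] j [ 0.459  0.238 -0.009  1.329 -0.002  0.583]
0.0726
```

Request:
drive_tool(steps=[0.0055, -0.031, 0, 0, 0, 0, 1, 0.0055, -0.031, 0, 0, 0, 0, 1, 0, 0, 0.037, 0, 0, 0, 1, 0, 0, 0.037, 0, 0, 0, 1, 0, 0, 0.037, 0, 0, 0, 1, 0, 0, 0.037, 0, 0, 0, 1, 0, 0, 0.038, 0, 0, 0, 1, 0, 0, 0, 0, 0, 0, 1])

```text
clock: 4.22
eef_pos: [0.3804, 0.2349, 0.11]
tool_rot: [0.752, 0.66, -0.009, -0.001]
ft_force: [-1.5, -0.9, -0.6]
grip_width: -0.0001
```

```bash
python3 - <<'E'
from h import *
st(); p,d,m=cam('wrist'); save(p,'w3')
E
```

```text
clk 4.2167 TCPf [-0.0149 -0.1105  0.11  ] tipf [-0.014  -0.1115  0.0374] grip -0.0001 F [-1.5 -0.9 -0.6]
toolaxes in frame (cols)
 [[-1.     0.014  0.013]
 [ 0.014  1.    -0.013]
 [-0.013 -0.013 -1.   ]] j [ 0.554  0.339 -0.421  0.83  -0.002  0.684]
```

View pics/w3.png

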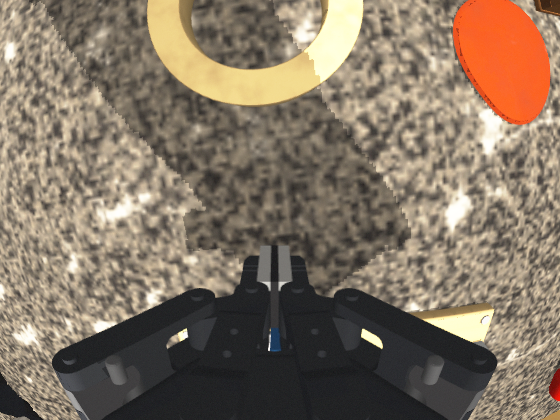

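Request:
drive_tool(steps=[0.004, 0.01, 0, 0, 0, 0, 1, 0, 0.008, 0, 0, 0, 0, 1, 0, 0, 0, 0, 0, 0, 1, 0, 0, 0, 0, 0, 0, 1])

```text
clock: 4.6
eef_pos: [0.4062, 0.2418, 0.1191]
tool_rot: [0.751, 0.66, 0.001, 0.001]
ft_force: [0.0, 0.2, 0.2]
grip_width: -0.0003
```

```bash
python3 - <<'E'
from h import *
st(); p,d,m=cam('top'); crop('top','t4',215,315,195,255,7)
E
```

```text
clk 4.6 TCPf [-0.0248 -0.0857  0.1191] tipf [-0.0248 -0.0854  0.0465] grip -0.0003 F [0.  0.2 0.2]
toolaxes in frame (cols)
 [[-1.     0.013 -0.   ]
 [ 0.013  1.     0.003]
 [ 0.     0.003 -1.   ]] j [ 0.538  0.356 -0.362  0.85  -0.002  0.667]
```

View pics/t4.png

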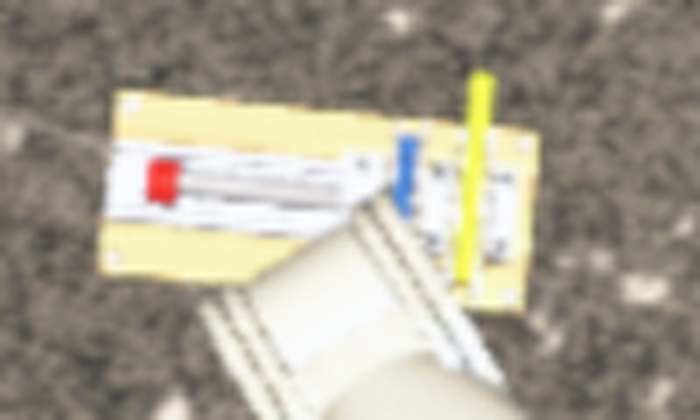

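Request:
drive_tool(steps=[0, 0, 0, 0, 0, 0, 1])

```text
clock: 4.73
eef_pos: [0.4055, 0.242, 0.1186]
tool_rot: [0.751, 0.66, 0.001, 0.001]
ft_force: [0.2, 0.3, -0.7]
grip_width: 0.0001
```

```bash
python3 - <<'E'
from h import *
st()
E
```

```text
clk 4.7333 TCPf [-0.0249 -0.0864  0.1186] tipf [-0.0248 -0.0862  0.046 ] grip 0.0001 F [ 0.2  0.3 -0.7]
toolaxes in frame (cols)
 [[-1.     0.012  0.   ]
 [ 0.012  1.     0.002]
 [-0.     0.002 -1.   ]] j [ 0.539  0.357 -0.364  0.849 -0.002  0.667]
```

Request:
drive_tool(steps=[-0.001, 0.0045, 0.001, 0, 0, 0, 1, -0.001, 0.0045, 0.001, 0, 0, 0, 1, -0.001, 0.0045, 0, 0, 0, 0, 1, 0, 0.0045, 0, 0, 0, 0, 1, 0, 0, 0, 0, 0, 0, 1, 0, 0, 0, 0, 0, 0, 1])

```text
clock: 5.23
eef_pos: [0.4233, 0.2364, 0.1154]
tool_rot: [0.751, 0.66, -0.0, 0.001]
ft_force: [-0.0, 0.1, 0.1]
grip_width: -0.0
```

```bash
python3 - <<'E'
from h import *
st(); p,d,m=cam('scene'); crop('scene','s5',265,335,195,255,8)
E
```

```text
clk 5.2333 TCPf [-0.0214 -0.068   0.1154] tipf [-0.0212 -0.0679  0.0428] grip -0.0 F [-0.   0.1  0.1]
toolaxes in frame (cols)
 [[-1.     0.012  0.002]
 [ 0.012  1.     0.002]
 [-0.002  0.002 -1.   ]] j [ 0.511  0.382 -0.333  0.855 -0.003  0.639]
```

View pics/s5.png

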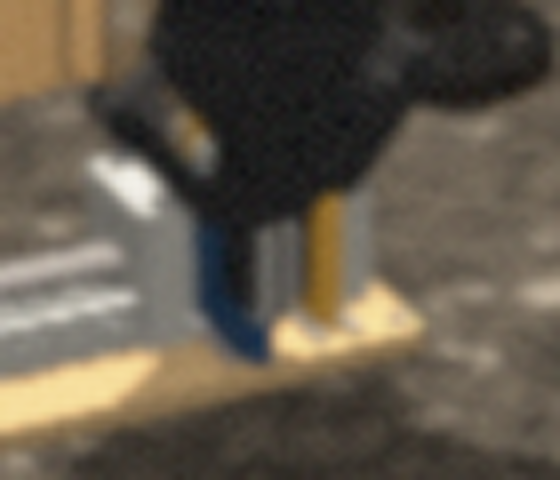

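Request:
drive_tool(steps=[0, -0.02, 0, 0, 0, 0, 1, 0, 0, -0.037, 0, 0, 0, 1, 0, 0, -0.037, 0, 0, 0, 1, 0, 0, -0.037, 0, 0, 0, 1, 0, 0, -0.037, 0, 0, 0, 1, 0, 0, -0.037, 0, 0, 0, 1, -0.0085, 0.0396, 0, 0, 0, 0, 1, -0.0085, 0.0396, 0, 0, 0, 0, 1])

```text
clock: 5.95
eef_pos: [0.4803, 0.2134, 0.3049]
tool_rot: [0.75, 0.662, 0.004, 0.002]
ft_force: [1.2, 0.5, -0.4]
grip_width: 0.0001
```

Request:
drive_tool(steps=[0, 0.0396, 0, 0, -7, 0, 1, 0, 0.0396, 0, 0, -7, 0, 1, 0, 0.0396, 0, 0, -7, 0, 1, 0, 0, 0, 0, 0, 0, 1])

```text
clock: 6.28
eef_pos: [0.6026, 0.1995, 0.287]
tool_rot: [0.737, 0.649, -0.142, 0.119]
ft_force: [-0.5, 0.0, -5.6]
grip_width: 0.0002
```

```bash
python3 - <<'E'
from h import *
st(); p,d,m=cam('wrist'); save(p,'w6')
E
```

```text
clk 6.2833 TCPf [-0.0055  0.1144  0.287 ] tipf [0.0209 0.1134 0.2194] grip 0.0002 F [-0.5  0.  -5.6]
toolaxes in frame (cols)
 [[-0.931  0.012  0.364]
 [ 0.008  1.    -0.013]
 [-0.365 -0.009 -0.931]] j [ 0.431  0.674  0.59   1.698 -0.31   0.591]
```

View pics/w6.png

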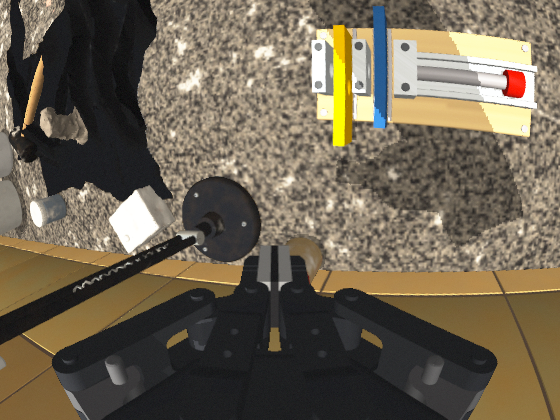

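```bash
cat > meas.py <<'E'
from h import *
def meas(x0=240,x1=560,y0=0,y1=200):
    p,d,m=load('wrist'); z=np.load('fr.npz');O,ex,ey=z['O'],z['ex'],z['ey']
    h=cv2.cvtColor(p,cv2.COLOR_RGB2HSV)
    def fr(q,zz): w=fray(*q,zz,m)[:2]-O; return (round(float(w@ex),4),round(float(w@ey),4))
    for nm,lo,hi,zz in (('blue',(95,120,40),(125,255,255),.065),('yel',(20,190,90),(34,255,255),.065),('base',(12,50,100),(28,160,255),.012),('red',(0,180,90),(8,255,255),.0385)):
        k=cv2.inRange(h,lo,hi); M=np.zeros_like(k);M[y0:y1,x0:x1]=1;k*=M
        n,l,s,c=cv2.connectedComponentsWithStats(k); i=1+np.argmax(s[1:,4])
        ct=cv2.findContours((l==i).astype(np.uint8),0,2)[0][0]; b=cv2.boxPoints(cv2.minAreaRect(ct))
        print(nm,s[i],[tuple(np.round(q).astype(int).tolist()) for q in b],[fr(q,zz) for q in b])
if __name__=='__main__': meas()
E
python3 meas.py; python3 -c "
from h import *
crop('wrist','w6z',300,550,0,160,3.2)"
```

```text
blue [ 373    6   14  122 1487] [(373, 6), (386, 6), (386, 127), (373, 127)] [(-0.0134, -0.0565), (-0.0249, -0.0565), (-0.0238, 0.0524), (-0.0123, 0.0531)]
yel [ 333   25   19  121 2115] [(333, 25), (351, 25), (351, 145), (333, 145)] [(0.023, -0.039), (0.0068, -0.0385), (0.0068, 0.07), (0.0232, 0.0709)]
base [  240     0   320   200 28011] [(240, 0), (559, 0), (559, 199), (240, 199)] [(0.1424, -0.0973), (-0.2221, -0.1061), (-0.2278, 0.1105), (0.1462, 0.1457)]
red [502  70  24  28 494] [(502, 96), (503, 70), (526, 71), (524, 97)] [(-0.1356, 0.0143), (-0.1372, -0.0113), (-0.1615, -0.0134), (-0.1598, 0.0125)]
```

View pics/w6z.png

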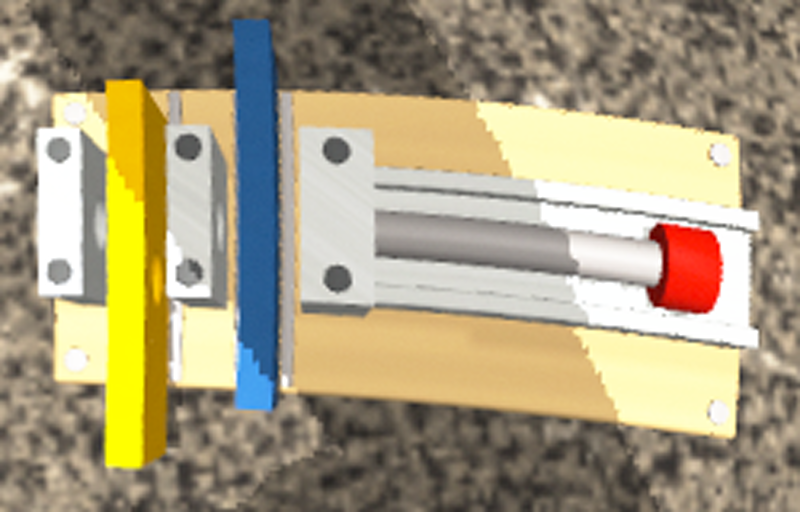

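```bash
python3 - <<'E'
from h import *
p,d,m=load('wrist'); z=np.load('fr.npz');O,ex,ey=z['O'],z['ex'],z['ey']
def f(u,v,zz): w=fray(u/3.2+300-.4,v/3.2-.4,zz,m)[:2]-O; return (w@ex).round(4),(w@ey).round(4)
for nm,q,zz in (('first',[(336,128),(336,303)],.068),('mid',[(190,125),(190,297)],.068),('last',[(60,127),(60,295)],.068),('blue',[(252,20),(256,410)],.065),('yel',[(125,80),(122,467)],.065),('base',[(53,95),(738,137),(733,438),(55,380)],.012)):
    print(nm,[f(*a,zz) for a in q])
E
```

```text
first [(np.float64(-0.0398), np.float64(-0.0246)), (np.float64(-0.0393), np.float64(0.0233))]
mid [(np.float64(-0.0003), np.float64(-0.0248)), (np.float64(0.0002), np.float64(0.0233))]
last [(np.float64(0.0359), np.float64(-0.0252)), (np.float64(0.0364), np.float64(0.0232))]
blue [(np.float64(-0.0182), np.float64(-0.0566)), (np.float64(-0.0182), np.float64(0.0534))]
yel [(np.float64(0.0178), np.float64(-0.0392)), (np.float64(0.0188), np.float64(0.0711))]
base [(np.float64(0.0517), np.float64(-0.0502)), (np.float64(-0.1792), np.float64(-0.0496)), (np.float64(-0.1783), np.float64(0.0492)), (np.float64(0.0517), np.float64(0.048))]
```

Request:
drive_tool(steps=[0.0133, 0, 0.034, 0, 0, 0, 1, 0.0133, 0, 0.034, 0, 0, 0, 1, 0.0133, 0, 0.034, 0, 0, 0, 1, 0.0133, 0, 0.034, 0, 0, 0, 1, 0, 0, 0, 0, 0, 0, 1, 0, 0, 0, 0, 0, 0, 1])

```text
clock: 6.83
eef_pos: [0.5936, 0.1984, 0.1544]
tool_rot: [0.738, 0.65, -0.137, 0.119]
ft_force: [-0.5, 0.2, 1.3]
grip_width: -0.0003
```

```bash
python3 - <<'E'
from h import *
st()
E
```

```text
clk 6.8333 TCPf [-0.0034  0.1055  0.1544] tipf [0.0225 0.105  0.0866] grip -0.0003 F [-0.5  0.2  1.3]
toolaxes in frame (cols)
 [[-0.934  0.012  0.356]
 [ 0.01   1.    -0.007]
 [-0.356 -0.003 -0.934]] j [ 0.434  0.713  0.315  1.375 -0.305  0.592]
```

Request:
drive_tool(steps=[0.009, 0, 0.0225, 0, 0, 0, 1, 0.009, 0, 0.0225, 0, 0, 0, 1, 0, 0, 0, 0, 0, 0, 1, 0, -0.008, 0, 0, 0, 0, 1, 0, -0.008, 0, 0, 0, 0, 1, 0, 0, 0, 0, 0, 0, 1])

```text
clock: 7.33
eef_pos: [0.5791, 0.2031, 0.1094]
tool_rot: [0.739, 0.65, -0.133, 0.119]
ft_force: [1.1, 0.6, 0.4]
grip_width: -0.0003
```

```bash
python3 - <<'E'
from h import *
st()
E
```

```text
clk 7.3333 TCPf [-0.0063  0.0905  0.1094] tipf [0.0192 0.0905 0.0414] grip -0.0003 F [1.1 0.6 0.4]
toolaxes in frame (cols)
 [[-0.936  0.011  0.352]
 [ 0.011  1.    -0.001]
 [-0.352  0.003 -0.936]] j [ 0.449  0.728  0.218  1.26  -0.301  0.607]
```

Request:
drive_tool(steps=[0, -0.004, 0, 0, 0, 0, 1, 0, -0.004, 0, 0, 0, 0, 1, 0, -0.004, 0, 0, 0, 0, 1, 0, -0.004, 0, 0, 0, 0, 1, 0, -0.004, 0, 0, 0, 0, 1, 0, -0.004, 0, 0, 0, 0, 1, 0, 0, 0, 0, 0, 0, 1, 0, 0, 0, 0, 0, 0, 1])

```text
clock: 8.0
eef_pos: [0.5551, 0.2054, 0.106]
tool_rot: [0.738, 0.65, -0.135, 0.119]
ft_force: [1.6, 0.2, 0.8]
grip_width: -0.0001
```

```bash
python3 - <<'E'
from h import *
st(); p,d,m=cam('wrist'); save(p,'w7')
E
python3 meas.py
```

```text
clk 8.0 TCPf [-0.0059  0.0665  0.106 ] tipf [0.0198 0.0662 0.0381] grip -0.0001 F [1.6 0.2 0.8]
toolaxes in frame (cols)
 [[-0.935  0.012  0.354]
 [ 0.011  1.    -0.005]
 [-0.354 -0.    -0.935]] j [ 0.469  0.698  0.149  1.232 -0.297  0.628]
blue [ 331    0   42  200 7770] [(331, 199), (332, 0), (373, 0), (371, 199)] [(-0.0129, 0.0246), (-0.0131, -0.0439), (-0.0266, -0.0433), (-0.0269, 0.0234)]
yel [ 240    0   59  200 8151] [(240, 0), (298, 0), (298, 199), (240, 199)] [(0.0205, -0.0479), (-0.0014, -0.0448), (-0.001, 0.0256), (0.022, 0.0277)]
base [ 369    0  191  200 9606] [(369, 0), (559, 0), (559, 199), (369, 199)] [(-0.0218, -0.0622), (-0.1232, -0.0741), (-0.1265, 0.0278), (-0.0228, 0.0376)]Traceback (most recent call last):
  File "meas.py", line 11, in <module>
    if __name__=='__main__': meas()
                             ~~~~^^
  File "meas.py", line 8, in meas
    n,l,s,c=cv2.connectedComponentsWithStats(k); i=1+np.argmax(s[1:,4])
                                                     ~~~~~~~~~^^^^^^^^^
    return _wrapfunc(a, 'argmax', axis=axis, out=out, **kwds)
    return bound(*args, **kwds)
ValueError: attempt to get argmax of an empty sequence
```

View pics/w7.png

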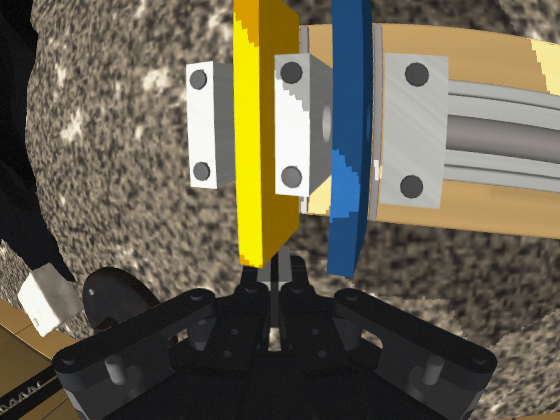

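Request:
drive_tool(steps=[0, 0.02, 0, 0, 0, 0, 1, 0, 0.02, 0, 0, 0, 0, 1, -0.0133, 0, -0.034, 0, 0, 0, 1, -0.0133, 0, -0.034, 0, 0, 0, 1, -0.0133, 0, -0.034, 0, 0, 0, 1, -0.0133, 0, -0.034, 0, 0, 0, 1, -0.0133, 0, -0.034, 0, 0, 0, 1, 0, 0, 0, 0, 0, 0, 1])

```text
clock: 8.72
eef_pos: [0.5965, 0.1987, 0.2968]
tool_rot: [0.74, 0.649, -0.13, 0.121]
ft_force: [1.1, 0.6, 1.2]
grip_width: -0.0001
```

```bash
python3 - <<'E'
from h import *
st(); p,d,m=cam('wrist'); crop('wrist','w8z',300,550,0,160,3.2)
E
python3 meas.py
```

```text
clk 8.7167 TCPf [-0.004   0.1084  0.2968] tipf [0.0213 0.1088 0.2288] grip -0.0001 F [1.1 0.6 1.2]
toolaxes in frame (cols)
 [[-0.937  0.012  0.348]
 [ 0.015  1.     0.006]
 [-0.348  0.01  -0.937]] j [ 0.432  0.638  0.556  1.675 -0.305  0.591]
blue [ 371   10   14  120 1361] [(371, 10), (383, 10), (385, 129), (372, 129)] [(-0.0132, -0.0563), (-0.0245, -0.0565), (-0.0246, 0.0531), (-0.0133, 0.0538)]
yel [ 332   12   18  118 1950] [(332, 12), (349, 12), (349, 129), (332, 129)] [(0.0224, -0.0552), (0.0067, -0.0546), (0.0078, 0.0548), (0.0236, 0.0554)]
base [  240     0   320   200 29190] [(240, 0), (559, 0), (559, 199), (240, 199)] [(0.1408, -0.099), (-0.2305, -0.1106), (-0.239, 0.1127), (0.1469, 0.1477)]
red [497  72  22  27 465] [(497, 97), (498, 72), (519, 73), (518, 98)] [(-0.1364, 0.014), (-0.1378, -0.0112), (-0.1609, -0.0132), (-0.1595, 0.0123)]
```

View pics/w8z.png

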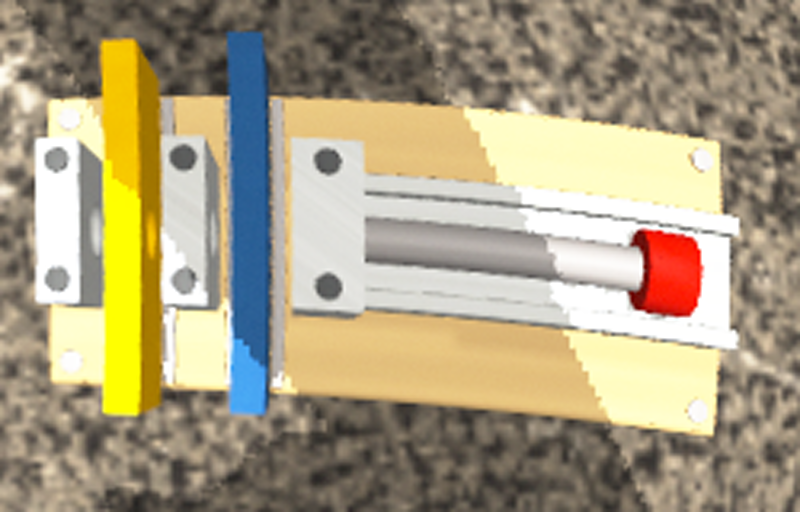

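Request:
drive_tool(steps=[0, -0.036, 0, 0, 6.8, 0, 1, 0, -0.036, 0, 0, 6.8, 0, 1, 0, -0.036, 0, 0, 6.8, 0, 1, 0.0368, 0, 0, 0, 0, 0, 1, 0.0368, 0, 0, 0, 0, 0, 1, 0.0368, 0, 0, 0, 0, 0, 1, 0.0368, 0, 0, 0, 0, 0, 1, 0.0368, 0, 0, 0, 0, 0, 1])

```text
clock: 9.43
eef_pos: [0.5103, 0.3953, 0.286]
tool_rot: [0.751, 0.66, -0.004, 0.002]
ft_force: [0.2, 0.5, -0.3]
grip_width: -0.0001
```

Request:
drive_tool(steps=[0, 0, 0, 0, 0, -6.9, 1, 0, 0, 0, 0, 0, -6.9, 1, 0, 0, 0, 0, 0, -6.9, 1, 0, 0, 0, 0, 0, -6.9, 1, 0, 0, 0, 0, 0, -6.9, 1, 0, 0, 0, 0, 0, -6.9, 1, 0, 0, 0, 0, 0, -6.9, 1])

```text
clock: 10.02
eef_pos: [0.5105, 0.3941, 0.2852]
tool_rot: [0.412, 0.911, -0.005, -0.0]
ft_force: [0.6, -0.5, -0.1]
grip_width: 0.0001
```

Request:
drive_tool(steps=[0, 0, 0, 0, 0, -6.9, 1, 0, 0, 0, 0, 0, -6.9, 1, 0, 0, 0, 0, 0, -6.9, 1, 0, 0, 0, 0, 0, -6.9, 1, 0, 0, 0, 0, 0, -6.9, 1, 0, 0, 0, 0, 0, -6.9, 1, 0, 0, 0, 0, 0, 0, 1])

```text
clock: 10.6
eef_pos: [0.5106, 0.394, 0.2854]
tool_rot: [0.066, 0.998, -0.004, -0.002]
ft_force: [0.7, 0.2, -0.7]
grip_width: 0.0003
```

```bash
python3 - <<'E'
from h import *
st(); p,d,m=cam('wrist'); save(p,'w9')
E
```

```text
clk 10.6 TCPf [-0.1881  0.0004  0.2854] tipf [-1.875e-01  2.000e-04  2.128e-01] grip 0.0003 F [ 0.7  0.2 -0.7]
toolaxes in frame (cols)
 [[-0.015 -1.     0.008]
 [-1.     0.015 -0.003]
 [ 0.003 -0.008 -1.   ]] j [ 0.659  0.552  0.421  1.448 -0.004 -0.781]
```

View pics/w9.png

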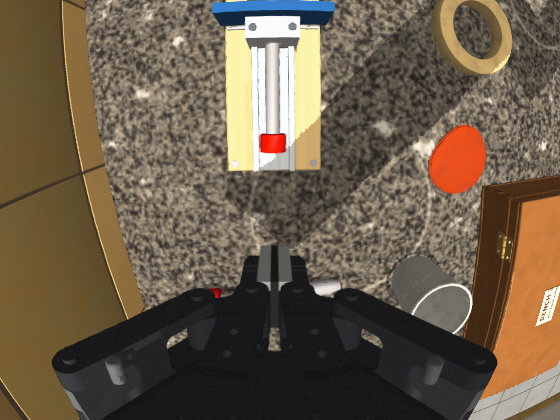

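Request:
drive_tool(steps=[0, 0, 0.039, 0, 0, 0, 1, 0, 0, 0.039, 0, 0, 0, 1, 0, 0, 0.039, 0, 0, 0, 1, 0, 0, 0.039, 0, 0, 0, 1, 0, 0, 0, 0, 0, 0, 1, 0, 0, 0, 0, 0, 0, 1])

```text
clock: 11.15
eef_pos: [0.5094, 0.3921, 0.1286]
tool_rot: [0.067, 0.998, -0.005, -0.003]
ft_force: [0.3, 0.1, 0.6]
grip_width: 0.0001
```

```bash
python3 - <<'E'
from h import *
st()
E
```

```text
clk 11.15 TCPf [-0.186  -0.0006  0.1286] tipf [-0.1852 -0.001   0.056 ] grip 0.0001 F [0.3 0.1 0.6]
toolaxes in frame (cols)
 [[-0.019 -1.     0.011]
 [-1.     0.019 -0.005]
 [ 0.005 -0.011 -1.   ]] j [ 0.658  0.644  0.162  1.101 -0.004 -0.778]
```

Request:
drive_tool(steps=[0, 0, 0.009, 0, 0, 0, 1, 0, 0, 0.009, 0, 0, 0, 1, 0, 0, 0, 0, 0, 0, 1, 0, 0, 0, 0, 0, 0, 1, 0, -0.007, 0, 0, 0, 0, 1, 0, -0.007, 0, 0, 0, 0, 1, 0, -0.007, 0, 0, 0, 0, 1, 0, 0, 0, 0, 0, 0, 1])

```text
clock: 11.82
eef_pos: [0.5085, 0.3711, 0.1144]
tool_rot: [0.067, 0.998, -0.003, 0.0]
ft_force: [0.3, -0.9, -0.2]
grip_width: -0.0001
```

```bash
python3 - <<'E'
from h import *
st(); p,d,m=cam('wrist'); save(p,'w10')
E
```

```text
clk 11.8167 TCPf [-0.165   0.001   0.1144] tipf [-0.1646  0.0011  0.0418] grip -0.0001 F [ 0.3 -0.9 -0.2]
toolaxes in frame (cols)
 [[-0.018 -1.     0.006]
 [-1.     0.019  0.001]
 [-0.001 -0.006 -1.   ]] j [ 0.632  0.629  0.093  1.038 -0.005 -0.804]
```

View pics/w10.png

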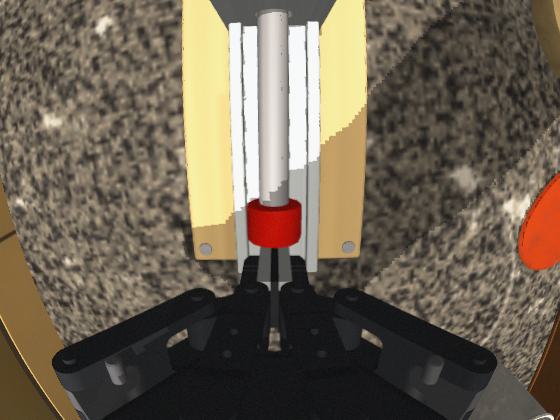

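Request:
drive_tool(steps=[0, -0.007, 0.001, 0, 0, 0, 1, 0, -0.007, 0.001, 0, 0, 0, 1, 0, -0.007, 0.001, 0, 0, 0, 1, 0, -0.007, 0, 0, 0, 0, 1, 0, -0.007, 0, 0, 0, 0, 1, 0, -0.007, 0, 0, 0, 0, 1, 0, -0.007, 0, 0, 0, 0, 1, 0, 0, 0, 0, 0, 0, 1])

```text
clock: 12.53
eef_pos: [0.5016, 0.3221, 0.1108]
tool_rot: [0.067, 0.998, -0.004, -0.0]
ft_force: [-0.1, 0.3, 0.7]
grip_width: -0.0004
```

```bash
python3 - <<'E'
from h import *
st(); p,d,m=cam('wrist'); save(p,'w11')
E
```

```text
clk 12.5333 TCPf [-0.1156 -0.0002  0.1108] tipf [-0.115  -0.0003  0.0382] grip -0.0004 F [-0.1  0.3  0.7]
toolaxes in frame (cols)
 [[-0.018 -1.     0.008]
 [-1.     0.018 -0.   ]
 [ 0.    -0.008 -1.   ]] j [ 0.573  0.575 -0.016  0.985 -0.006 -0.863]
```

View pics/w11.png

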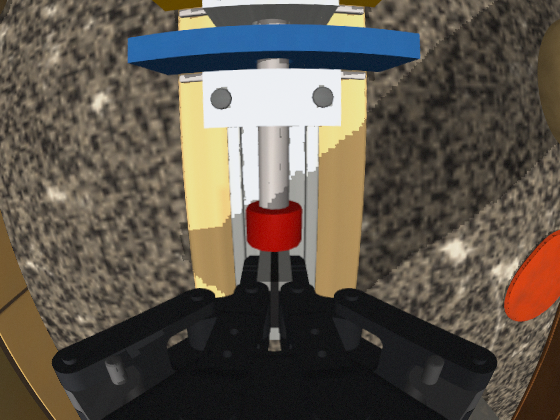

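Request:
drive_tool(steps=[0, -0.006, 0, 0, 0, 0, 1, 0, -0.006, 0, 0, 0, 0, 1, 0, -0.006, 0, 0, 0, 0, 1, 0, -0.006, 0, 0, 0, 0, 1, 0, -0.006, 0, 0, 0, 0, 1, 0, 0, 0, 0, 0, 0, 1])

```text
clock: 13.08
eef_pos: [0.4977, 0.2927, 0.111]
tool_rot: [0.067, 0.998, -0.004, -0.0]
ft_force: [-0.2, -0.1, -0.1]
grip_width: -0.0001
```

Request:
drive_tool(steps=[0, -0.002, 0, 0, 0, 0, 1, 0, -0.002, 0, 0, 0, 0, 1, 0, 0, 0, 0, 0, 0, 1])

```text
clock: 13.33
eef_pos: [0.4976, 0.2902, 0.1113]
tool_rot: [0.067, 0.998, -0.003, 0.0]
ft_force: [-0.4, -0.1, -0.1]
grip_width: 0.0002
```

```bash
python3 - <<'E'
from h import *
st(); p,d,m=cam('wrist'); save(p,'w12')
E
```

```text
clk 13.3333 TCPf [-0.0834 -0.0005  0.1113] tipf [-0.083  -0.0005  0.0387] grip 0.0002 F [-0.4 -0.1 -0.1]
toolaxes in frame (cols)
 [[-0.017 -1.     0.006]
 [-1.     0.017  0.001]
 [-0.001 -0.006 -1.   ]] j [ 0.53   0.539 -0.079  0.955 -0.005 -0.908]
```

View pics/w12.png

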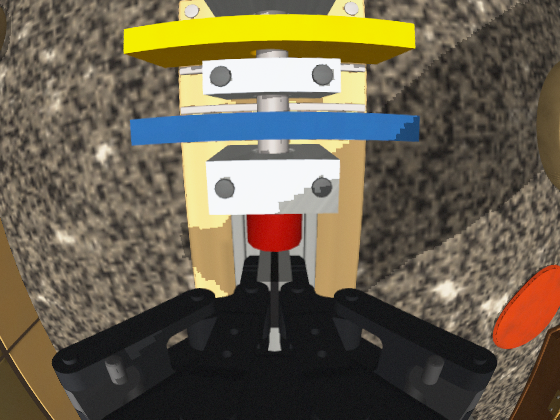

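Request:
drive_tool(steps=[0, -0.002, 0, 0, 0, 0, 1, 0, -0.001, 0, 0, 0, 0, 1, 0, 0, 0, 0, 0, 0, 1])

```text
clock: 13.63
eef_pos: [0.4972, 0.2875, 0.1114]
tool_rot: [0.066, 0.998, -0.003, 0.0]
ft_force: [-0.2, 1.4, -0.1]
grip_width: -0.0
```

Request:
drive_tool(steps=[0, -0.0015, 0, 0, 0, 0, 1, 0, 0, 0, 0, 0, 0, 1])

```text
clock: 13.8
eef_pos: [0.4969, 0.2859, 0.1114]
tool_rot: [0.066, 0.998, -0.003, 0.0]
ft_force: [-0.4, 0.7, 0.7]
grip_width: 0.0
```

Request:
drive_tool(steps=[0, -0.0015, 0, 0, 0, 0, 1, 0, 0, 0, 0, 0, 0, 1])

```text
clock: 13.97
eef_pos: [0.4968, 0.2846, 0.1114]
tool_rot: [0.066, 0.998, -0.002, 0.0]
ft_force: [0.1, 2.1, -0.8]
grip_width: 0.0002
```

Request:
drive_tool(steps=[0, -0.0015, 0, 0, 0, 0, 1, 0, 0, 0, 0, 0, 0, 1])

```text
clock: 14.13
eef_pos: [0.4968, 0.2843, 0.1115]
tool_rot: [0.066, 0.998, -0.001, 0.0]
ft_force: [0.6, 7.1, -1.7]
grip_width: -0.0001
```

```bash
python3 - <<'E'
from h import *
st()
E
```

```text
clk 14.1333 TCPf [-0.0775 -0.0006  0.1115] tipf [-0.0774 -0.0005  0.0389] grip -0.0001 F [ 0.6  7.1 -1.7]
toolaxes in frame (cols)
 [[-0.016 -1.     0.002]
 [-1.     0.016  0.001]
 [-0.001 -0.002 -1.   ]] j [ 0.521  0.532 -0.092  0.948 -0.002 -0.918]
```

Request:
drive_tool(steps=[0, -0.0015, 0, 0, 0, 0, 1, 0, 0, 0, 0, 0, 0, 1])

```text
clock: 14.3
eef_pos: [0.4968, 0.2841, 0.1116]
tool_rot: [0.066, 0.998, 0.0, 0.0]
ft_force: [1.0, 9.0, -3.6]
grip_width: 0.0004
```

```bash
python3 - <<'E'
from h import *
st()
E
```

```text
clk 14.3 TCPf [-0.0773 -0.0006  0.1116] tipf [-0.0774 -0.0005  0.039 ] grip 0.0004 F [ 1.   9.  -3.6]
toolaxes in frame (cols)
 [[-0.015 -1.    -0.001]
 [-1.     0.015  0.001]
 [-0.001  0.001 -1.   ]] j [ 0.519  0.531 -0.094  0.945  0.    -0.92 ]
```

Firm stop. Back away, rise and look.

Request:
drive_tool(steps=[0, 0.01, 0, 0, 0, 0, 1, 0, 0.02, 0, 0, 0, 0, 1, 0, 0.03, 0, 0, 0, 0, 1, 0, 0.02, -0.037, 0, 0, 0, 1, 0, 0, -0.037, 0, 0, 0, 1, 0, 0, -0.037, 0, 0, 0, 1, 0, 0, -0.037, 0, 0, 0, 1, 0, 0, 0, 0, 0, 0, 1])

```text
clock: 14.97
eef_pos: [0.5095, 0.3632, 0.2676]
tool_rot: [0.066, 0.998, 0.001, 0.006]
ft_force: [0.9, 0.6, 0.7]
grip_width: -0.0001
```

```bash
python3 - <<'E'
from h import *
st(); p,d,m=cam('wrist'); save(p,'w13'); crop('wrist','w13z',190,360,0,150,4)
p,d,m=cam('scene'); crop('scene','s13',225,375,165,265,5.3); p,d,m=cam('top'); save(p,'t13')
E
```

```text
clk 14.9667 TCPf [-0.1573  0.0029  0.2676] tipf [-0.1575  0.0038  0.195 ] grip -0.0001 F [0.9 0.6 0.7]
toolaxes in frame (cols)
 [[-0.017 -1.    -0.003]
 [-1.     0.017  0.012]
 [-0.012  0.003 -1.   ]] j [ 0.622  0.503  0.294  1.352 -0.006 -0.816]
```

View pics/w13z.png

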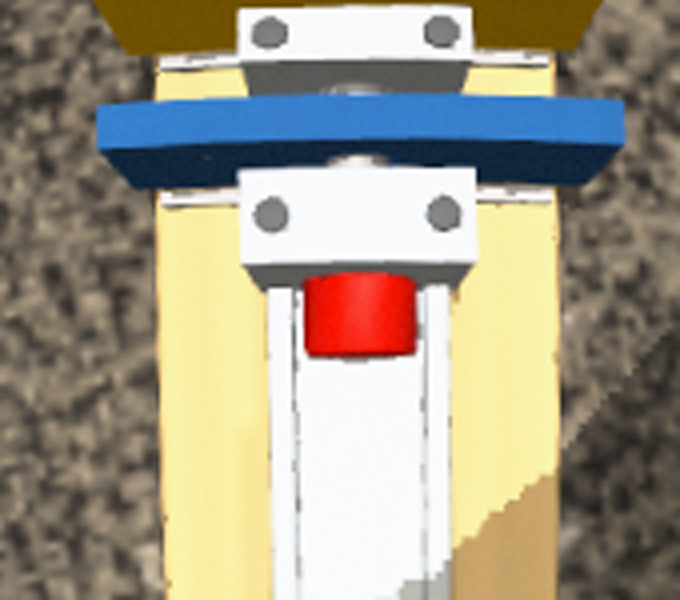

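View pics/s13.png

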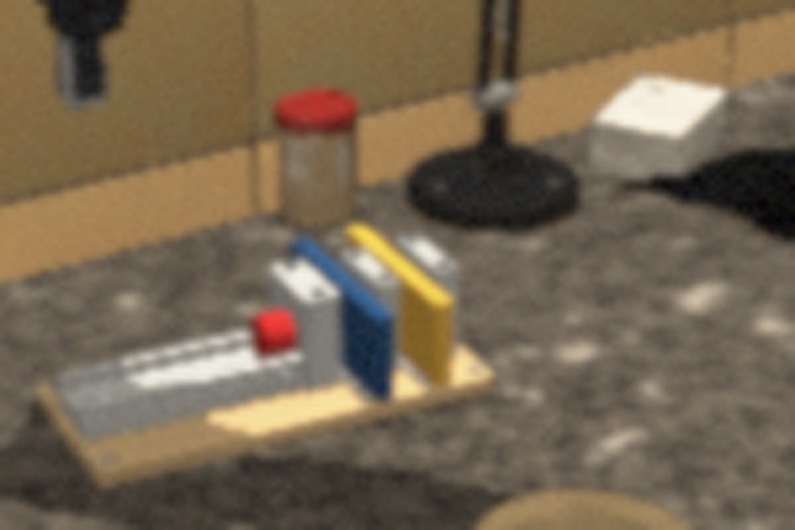

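View pics/t13.png

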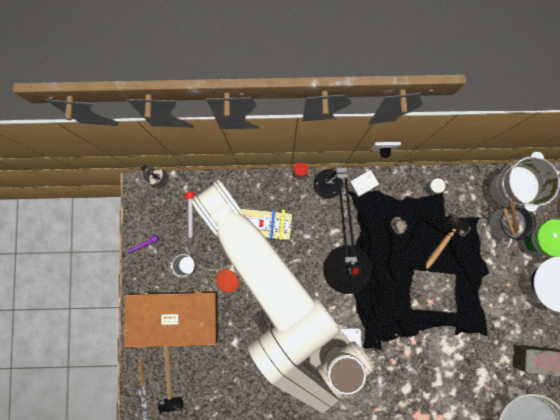

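Request:
drive_tool(steps=[0, -0.04, 0, 0, 0, 0, 1, 0, -0.04, 0, 0, 0, 0, 1, 0, -0.04, 0, 0, 0, 0, 1, 0, 0, 0, 0, 0, 0, 1, 0, 0, 0, 0, 0, 0, 1])

```text
clock: 15.53
eef_pos: [0.4898, 0.2398, 0.2573]
tool_rot: [0.068, 0.998, -0.004, -0.002]
ft_force: [0.3, -0.5, 0.4]
grip_width: -0.0001
```

```bash
python3 - <<'E'
from h import *
p,d,m=load('wrist'); z=np.load('fr.npz');O,ex,ey=z['O'],z['ex'],z['ey']
for u,v,zz in ((360,355,.046),(360,355,.0515),(360,272,.0515),(360,262,.068)):
    w=fray(u/4+190-.4,v/4-.4,zz,m)[:2]-O; print(u,v,zz,w@ex,w@ey)
st(); p,d,m=cam('wrist'); save(p,'w14')
E
```

```text
360 355 0.046 -0.06796491066000676 -0.0007768438574959882
360 355 0.0515 -0.06830680329028808 -0.0007404349919687076
360 272 0.0515 -0.049878315853280654 -0.0010338233583016975
360 262 0.068 -0.04985796117366481 -0.0009420801730130826
clk 15.5333 TCPf [-0.0325 -0.0024  0.2573] tipf [-0.0319 -0.0026  0.1847] grip -0.0001 F [ 0.3 -0.5  0.4]
toolaxes in frame (cols)
 [[-0.021 -1.     0.009]
 [-1.     0.021 -0.003]
 [ 0.003 -0.009 -1.   ]] j [ 0.458  0.358  0.045  1.265 -0.005 -0.976]
```

View pics/w14.png

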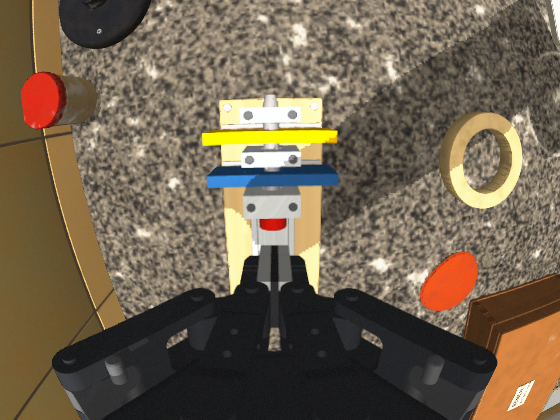

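```bash
python3 - <<'E'
from h import *
print(job_done())
E
```

```text
the job is handed in; nothing more can be done
None
```

The rod is fully home and both boards are back in line. I pushed the blue board about 25 mm and the yellow about 16 mm. I then pushed the red-knobbed rod through until it met a firm stop, and handed in at about 15.6 s.

**Last checks:**
- **Boards:** before the rod went in, the wrist view put both boards within about 1 mm of the block line.
- **Knob:** its rear face is at frame x = -68 mm and its front at -50 mm, which is flush against the first block. The push force at the stop was about 9 N.
- **Tip:** it shows out of the last block beyond the yellow board.
- **Red-capped pot:** it looks unmoved in the last scene, top and wrist pictures.
- **At hand-in:** the gripper was about 120 mm clear above the frame and touching nothing.

**Problems and doubts:**
- **Joint limit:** early on, while lifting over to the lamp, joint 4 ran onto its limit (2.1503 against a rounded 2.15). The wrist force read about 108 N for a moment, which is under the 120 N limit but close. It was back to nothing on the next move.
- **Clay figure:** I never positively identified it. Nothing resembling it was near the path, and I touched only the two boards and the rod.

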